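# Free the indexing turntable and hold its plunger out

### The arm

A 7-joint arm with a two-finger parallel gripper is mounted at the origin on the work surface. World frame = base frame: x ahead of the robot, y to its left, z up, the work surface at z = 0. Lengths are in m, angles in rad, forces in N, time in s.
With the tool pointing down it reaches from about 0.425 to 0.875 m from the base axis. Payload 4.7 kg.
Tool frame: the origin (TCP) lies on the centre line of the jaws, within the pads' length; the fingertips stand 14 mm ahead of it and the grasp point (between the pads) lies 5 mm behind it; z points along the fingers, x is the direction in which the jaws open and shut, and the axes are right-handed (so a half turn about z gives the same grasp; the last joint's range is limited). The gripper opens to 87 mm and grips with 3 to 60 N. Pads are 19 mm wide; open, the fingers measure 117 mm over their backs; the gripper's body (75 mm by 190 mm) begins 51 mm behind the grasp point.
Start: joints at [1.19, 0.321, -0.07, 1.45, 0.023, 1.371, -0.057], TCP at [0.25, -0.6, 0.237] pointing down, gripper open.
Joint ranges: [-2.86, 2.86], [-0.3, 2.09], [-1.38, 1.24], [0.06, 2.45], [-1.56, 4.7], [0.09, 2.05], [-2.69, 2.69]. Speed limits (rad/s): [2.57, 2.57, 3.14, 3.14, 3.14, 3.14, 3.14].

### API

Orientations are given as a rotation vector (axis times angle).
In Python, from bench import ctrl gives the robot as it stands.
- The arm moves only by the tool drive_tool, never from a script. Its argument "rows" is a list that holds one entry, the list of rows, each a list of 5 numbers: the shift along the tool's x, y, z scaled (see below), then the turn about the tool's z scaled (see below), then the closure in counts, from 0 (fully open) to 255 (shut). In form: [[[dx, dy, dz, spin, jaw], ...]]. A call has 1 to 20 rows; each row is the pose to reach, as a shift and turn from the pose commanded when the call began, along the tool's axes at that moment, turning the shorter way round; what a row does not reach only later rows make up. The controller multiplies each number of a shift by 300 mm and each number of a turn by pi rad. A row lasts 1/8 s, in which the tool goes at most 62.5 mm and 10.7 degrees, less where a joint would pass 70% of its speed; a pose out of reach is approached as far as the arm can. A call with a number of a shift or a turn outside -1 to 1 is refused whole. A call with a gripper value outside its range is refused whole. The fingers move at their own pace and stop on an object; "grip_force" is the grip in N (left out, the last holds). Time passes only in rows, so rows that repeat a pose let the fingers close. It gives the time, the measured TCP pose, the force and the opening at its end, in the units of the state.
- ctrl.get_state(): the state, without advancing time (a new reading comes with each control period).
- ctrl.get_image(name): name is "scene" or "top"; returns a dict with "img" (420x560x3 uint8, blue, green, red), "camera_matrix" (3x3 intrinsics, pixels), "R" (3x3) and "t" (3): a world point X has camera coordinates R X + t. Camera axes: x right, y down, z forward; pixel columns grow to the right and rows downward; lengths in m; the calibration is good to about 2 mm. A picture is of the moment at which its call begins. There is no depth.
- ctrl.close_job(): hands the job in, once; it reports no verdict.
The state is a dict: "time": time; "joint_positions": joint angles; "qd": joint speeds; "joint_torque": joint torques, N m; "position": TCP position; "tool_rot": TCP orientation; "ft_force": force on the tool from outside, world axes, zero at the start; "torque": the same for the moment, N m; "grip_width": opening from 0.0 (shut) to 1.0 (fully open).
Only numpy, scipy, OpenCV 4.12 (cv2) and the standard library are available. Lean on these libraries where they do the work, as an engineer would, in place of code of your own. Each camera call takes 0.05 s, during which the arm holds its last target.

### The job

I am about to turn the panel on the indexing turntable to its next side. Release the table's clamp by swinging its hand lever a quarter turn anticlockwise (seen from above) to the released stop, handle pointing straight out; then take the black knob of the index plunger, pull it straight up against its spring as far as it will go, so that the pin is clear of its hole, and finish while holding it up there. Do not turn the table yourself, and leave the other things on the bench where they are.

Things in the scene. Friction and masses are not known exactly. Their poses are not given: they have to be found in the camera images.
- fixture: indexing turntable bolted to the bench. Origin: underside centre of its round base plate (376 mm across, 12 mm thick), on the table's vertical axis; z up. A pedestal carries the turning plate (200 mm across, top 74 mm above the bench) with a dark panel strapped on it (panel top 92 mm, bolts to 112 mm). On the fixture's own -x side stands the grey bracket of the index plunger
- table_angle (a joint): angle of the turning plate, rad, 0 where it stands now; the plunger's pin locks it, and once the pin is out only its bearing drag (1 N m) holds it
- plunger: index plunger, 114 mm from the table's axis: 12 mm steel pin with a black mushroom knob, sliding straight up in the bracket's arm (44 mm wide, top 104 mm above the bench). Origin on its axis, at the arm's top while seated; z up. Over the origin: fixed hex collar to 8 mm; knob neck, 19 mm across, 12 to 18 mm; 33 mm head, full width from 28 to 41 mm; top at 46 mm
- plunger_knob (a point): middle of the knob's head (34 mm above plunger's origin, 138 mm above the bench while seated); moves with the plunger. Grip it here across its 33 mm width, from above; free all round down to the arm's top
- plunger_travel (a joint): how far the plunger is pulled up, m: 0 seated, 0.018 against its stop. The pin sits 12 mm deep in its seat hole, so it leaves the hole at 0.012. A spring pulls it down with 8 N when seated, rising evenly to 16 N at the stop; it does not latch
- plunger_seat (a point): centre of the mouth of the seat hole (14 mm, in the steel index lug on the plate's rim), under the plunger, 72 mm above the bench
- clamp_lever: hand lever on a vertical axis on top of the rim clamp (dark strap and heel block at the side of the turntable, strap top 89 mm above the bench). Origin on its axis at bench level; it points along its own +y: steel hub 29 mm across up to 127 mm high, cranked arm, then a black round handle 17 mm thick, 46 to 96 mm out, its middle 136 to 140 mm above the bench
- lever_grip (a point): middle of the black handle, 67 mm out from the lever's axis, 138 mm above the bench; moves with the lever. Free room round it, above and below (strap top at 89 mm, panel bolts to 112 mm)
- lever_pivot (a point): on the lever's vertical axis, at handle height (138 mm)
- lever_angle (a joint): turn of the clamp lever, rad, anticlockwise from above: 0 = tight stop, handle along the turntable's rim; 1.571 = released stop, handle pointing straight out from the turntable's axis. Starts at or near tight (0 to 0.25); stays where it is left (0.22 N m of friction: 3 to 4 N at the handle)
- drill: bystander: cordless drill lying on its side, about 230 x 190 x 61 mm. Origin: on its underside, under the motor
- tape_roll: bystander: roll of masking tape lying flat, 104 mm across, 48 mm high. Origin: on its underside, about its middle
- tape_measure: bystander: tape measure standing on edge, 70 x 44 x 62 mm. Origin: on its underside, about its middle
- pliers: bystander: pliers lying flat, about 190 x 68 x 16 mm. Origin: on its underside, at the jaw pivot
- screwdriver: bystander: screwdriver lying on the bench. Origin: on its underside, about its middle
- angle_bracket: bystander: aluminium angle bracket, 90 x 40 x 60 mm. Origin: on its underside, about its middle

How it is judged:
By the outcome, as a careful person would: the job done as asked, in the order asked, and still so for the second after the job is handed in, while the arm keeps its last pose, push and grip.
It also fails if it takes over 48 s, if anything falls off the work surface, if the arm or the gripper's body presses on something with over 40 N, if the wrist force passes 120 N, or if a joint passes its speed limit or range.

## Working session

There is one attempt and no reset: what is moved stays moved. The work goes in short steps, Python scripts to look and compute and a tool call to move; the robot and the scene stay as the last step left them, time stands still between calls to the robot, and variables do not carry over. Pictures are saved under pics/ and viewed, and the job is handed in when it is done.

Besides the shell and the picture viewer there is one more tool, called after "Call:" by a JSON object that holds its "method" and its "body". drive_tool: Moves the arm, as the interface text tells. Its arguments: {"type":"object","properties":{"rows":{"type":"array"},"grip_force":{"type":"number"}},"required":["rows"]}

```bash
mkdir -p pics; cat > h.py <<'E'
import numpy as np, cv2
from bench import ctrl
E
python3 - <<'E'
from h import *
s=ctrl.get_state()
for k in s: print(k,np.round(s[k],4))
for n in("scene","top"):
    d=ctrl.get_image(n); cv2.imwrite(f"pics/{n}0.png",d["img"])
    np.savez(f"{n}0.npz",**d); print(n,-d["R"].T@d["t"], d["camera_matrix"].tolist())
E
```

```text
time 0.0
joint_positions [ 1.1901  0.3218 -0.0701  1.4517  0.0226  1.3708 -0.0569]
qd [ 0.0016 -0.0006 -0.0004  0.0009  0.0013  0.0017 -0.0002]
joint_torque [-1.30000e-03 -4.91277e+01 -4.04400e-01 -3.12530e+01 -6.39000e-02
  4.36000e-02  2.00000e-04]
position [ 0.2497 -0.5995  0.2354]
tool_rot [-2.6132  1.7421  0.0027]
ft_force [-0.1566  0.7343 -0.6382]
torque [-0.0505  0.0285 -0.0395]
grip_width 1.0041
scene [ 1.32859424 -0.01470361  1.21206368] [[484.8992731453664, 0.0, 278.12064390925946], [0.0, 484.8992731453664, 205.18388917013027], [0.0, 0.0, 1.0]]
top [ 0.35799363 -0.00333765  1.32360085] [[388.21414945844555, 0.0, 280.45823529810497], [0.0, 388.21414945844555, 208.53521044635175], [0.0, 0.0, 1.0]]
```

View pics/scene0.png

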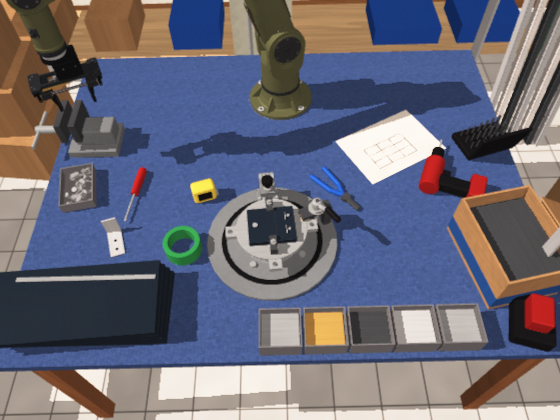

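View pics/top0.png

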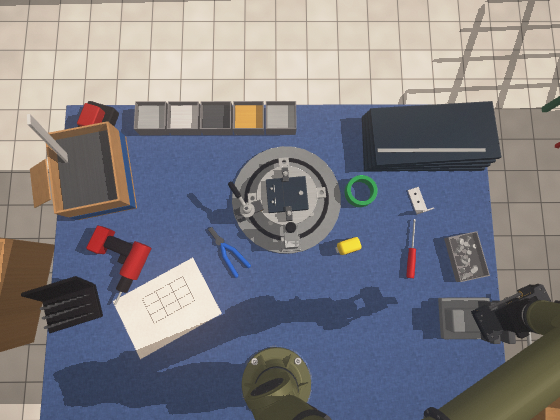

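The scene view shows the turntable centred near (272,240), the plunger knob near (267,180), and the lever near (325,210). In the top view the knob is near (291,227) and the lever near (240,200). I'll zoom in.

```bash
python3 - <<'E'
from h import *
a=cv2.imread("pics/top0.png")[130:270,210:370]; b=cv2.imread("pics/scene0.png")[150:310,190:370]
cv2.imwrite("pics/topz.png",cv2.resize(a,None,fx=5,fy=4.28*5/4.28*0+5 if 0 else 4,interpolation=cv2.INTER_CUBIC) if 0 else cv2.resize(a,None,fx=4,fy=4,interpolation=cv2.INTER_CUBIC))
cv2.imwrite("pics/scz.png",cv2.resize(b[:145],None,fx=4,fy=4,interpolation=cv2.INTER_CUBIC))
E
```

```text
(no output)
```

View pics/topz.png

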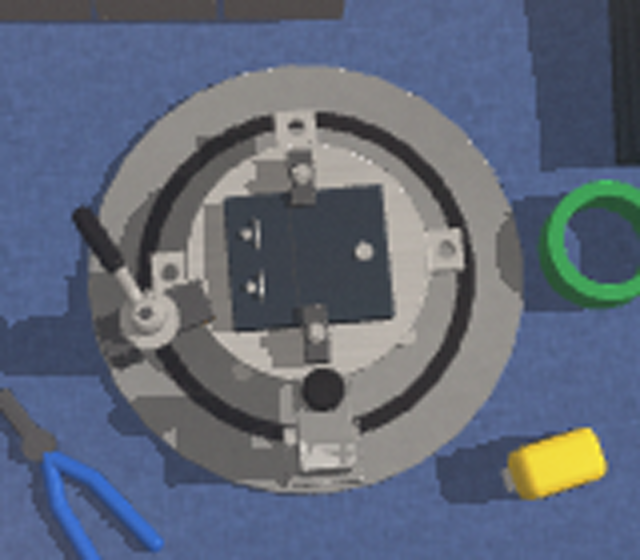

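View pics/scz.png

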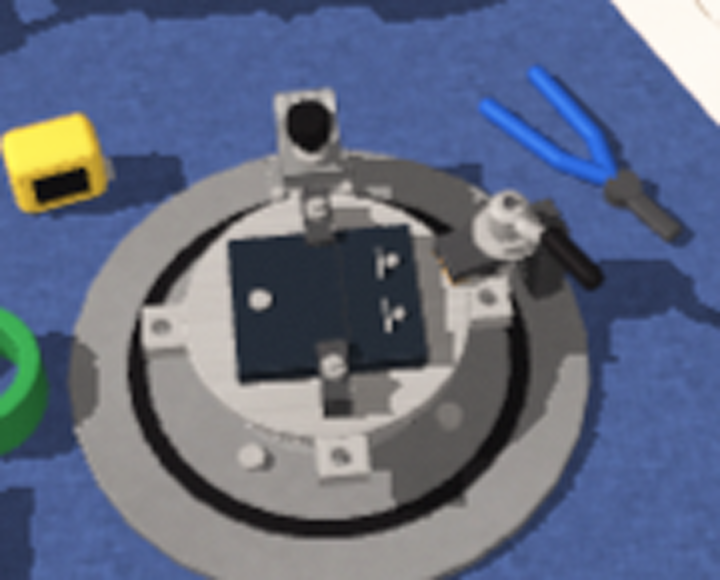

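```bash
cat >> h.py <<'E'
def ray(d,u,v):
    K,R,t=d["camera_matrix"],d["R"],d["t"]
    c=-R.T@t; w=R.T@np.linalg.solve(K,np.array([u,v,1.])); return c,w/np.linalg.norm(w)
def onz(d,u,v,z):
    c,w=ray(d,u,v); return c+w*(z-c[2])/w[2]
def tri(d1,p1,d2,p2):
    A=np.zeros((3,3));b=np.zeros(3)
    rs=[ray(d1,*p1),ray(d2,*p2)]
    for c,w in rs:
        P=np.eye(3)-np.outer(w,w);A+=P;b+=P@c
    X=np.linalg.solve(A,b); return X,[np.linalg.norm(np.cross(X-c,w)) for c,w in rs]
E
python3 - <<'E'
from h import *
T=np.load("top0.npz");S=np.load("scene0.npz")
def blobs(d,x0,y0,x1,y1,th,n):
    im=d["img"][y0:y1,x0:x1]; m=(im.max(2)<th).astype(np.uint8)
    k,l,st,ce=cv2.connectedComponentsWithStats(m)
    for i in range(1,k):
        if st[i,4]>12:
            ys,xs=np.where(l==i); (c,sz,a)=cv2.minAreaRect(np.stack([xs,ys],1).astype(np.float32))
            print(n,st[i,4],ce[i]+[x0,y0],np.round(c,1)+np.array([x0,y0]),np.round(sz,1),a)
for th in(35,45):
  blobs(T,222,176,243,206,th,"T handle");blobs(T,280,218,300,236,th,"T knob")
  blobs(S,318,195,345,228,th,"S handle");blobs(S,255,168,280,195,th,"S knob")
# base disc from top: grey ring outer edge
im=T["img"]; hsv=cv2.cvtColor(im,cv2.COLOR_BGR2HSV)
m=((hsv[...,1]<60)&(hsv[...,2]>70)).astype(np.uint8); mm=np.zeros_like(m); mm[140:260,225:347]=1; m&=mm
cs,_=cv2.findContours(m,cv2.RETR_EXTERNAL,cv2.CHAIN_APPROX_NONE); c=max(cs,key=cv2.contourArea); 
hull=cv2.convexHull(c); e=cv2.fitEllipse(hull); print(e, onz(T,*e[0],.012))
print("pivot tri",tri(T,(210+147/4,130+313/4),S,(190+510/4,150+203/4)))
print("pivot z127",onz(T,210+147/4,130+313/4,.127),onz(S,190+510/4,150+203/4,.127))
E
```

```text
S handle 73 [332.60273973 214.23287671] [332.3 214.2] [17.8  6.2] 48.012786865234375
S knob 95 [266.66315789 180.91578947] [266.5 181.5] [11.  9.] 90.0
S handle 147 [330.08163265 214.60544218] [330.1 213.7] [15.7 19. ] 86.42366790771484
S knob 97 [266.62886598 181.        ] [266.5 181.5] [11.  9.] 90.0
((285.9295654296875, 199.38400268554688), (107.28266143798828, 109.15293884277344), 96.75023651123047) [ 0.5986623  -0.03532912  0.012     ]
pivot tri (array([0.55092103, 0.09268015, 0.12107328]), [np.float64(0.0022991744619626467), np.float64(0.0022991744619626415)])
pivot z127 [0.54988114 0.08991293 0.127     ] [0.55507137 0.09439386 0.127     ]
```

```bash
python3 - <<'E'
from h import *
T=np.load("top0.npz");S=np.load("scene0.npz")
def blobs(d,x0,y0,x1,y1,th,n):
    im=d["img"][y0:y1,x0:x1]; m=(im.max(2)<th).astype(np.uint8)
    k,l,st,ce=cv2.connectedComponentsWithStats(m)
    for i in range(1,k):
        if st[i,4]>12:
            ys,xs=np.where(l==i); (c,sz,a)=cv2.minAreaRect(np.stack([xs,ys],1).astype(np.float32))
            print(n,th,st[i,4],ce[i]+[x0,y0],np.round(c,1)+np.array([x0,y0]),np.round(sz,1),a)
for th in(55,65,75):
  blobs(T,222,176,243,206,th,"T handle");blobs(T,280,218,300,236,th,"T knob")
print(T["img"][180:204:2,226:243:1].max(2)); print(T["img"][218:238,280:302].max(2))
E
```

```text
T handle 55 72 [233.84722222 189.59722222] [233.9 189.6] [16.9  4.4] 55.00797653198242
T knob 55 79 [290.3164557  227.21518987] [290.5 227.5] [9. 9.] 90.0
T handle 65 85 [233.81176471 189.18823529] [233.8 189.3] [17.5  5. ] 56.3099365234375
T knob 65 84 [290.36904762 227.02380952] [290.5 227. ] [10.  9.] 90.0
T handle 75 91 [233.94505495 189.2967033 ] [233.8 189.3] [17.4  5.4] 55.00798034667969
T knob 75 90 [290.17777778 227.11111111] [290. 227.] [9.9 9.9] 45.0
[[146 140 145 141 136 133 142 100 100 103 141 143 142 141 143 143 142]
 [145 142 116  56  54  56  64  99  97 143 142 142 143 142 143 143 144]
 [149 136  47  46  52  53  52  56  85 142 142 142 140 140 141 141 100]
 [145 137 136  43  47  51  54  52  55  97 141 140 142 143 141  98  97]
 [142 137 138 134  64  47  47  52  51  54  61 140 141 142 141  97  98]
 [145 142 140 144  99  66  46  48  51  53  55  59 116 136  98  97  98]
 [146 150 142 141  98  97 104  44  45  51  52  53  53  71  98  98  98]
 [142 150 145 143 101  97 111 136  82  46  49  51  51  51  74  97  98]
 [133 140 138  97  95  96 119 141 141  83  44  47  48  51  78 121 
[... 1379 characters left out ...]
4  53  53  50  54 118 146 150
  148 150 150 148]
 [148 147 146 109 100 101 100  52  43  44  46  48  44  46  93 144 145 153
  145 148 148 150]
 [146 147 146 122 103 144 101  97  67  53  43  47  90  92 144 144 146 155
  149 147 147 149]
 [147 146 144 129 139 147 145 144 143 145 145 144 146 147 149 146 145 161
  147 144 121  99]
 [147 146 145 146 134 147 147 147 147 147 148 148 147 150 149 146 148 163
  100  76  57  54]
 [129 147 146 145 125 146 146 146 147 146 147 147 148 147 147 146 148 147
   96 117  52  52]
 [ 58  77  90  94 112 145 147 147 147 148 148 147 148 149 146 147 150 147
  135  95  53  53]
 [ 64 149 149 146 113 146 146 147 148 148 148 147 149 150 147 149 151 150
  158 135  54  55]]
```

```bash
python3 - <<'E'
from h import *
T=np.load("top0.npz");S=np.load("scene0.npz")
im=S["img"]; print(im[200:226:2,318:344].max(2))
print("knob",tri(T,(290.4,227.1),S,(266.6,181)),onz(T,290.4,227.1,.142),onz(S,266.6,181,.14))
h=onz(T,233.9,189.4,.140);print("handle",tri(T,(233.9,189.4),S,(332.6,214.2)),h)
p=(onz(T,210+147/4,130+313/4,.127)+onz(S,190+510/4,150+203/4,.127))/2
for pv in (p,onz(T,210+147/4,130+313/4,.127)):
  d=h-pv;print(pv,np.hypot(*d[:2]),np.degrees(np.arctan2(d[1],d[0])))
# concentric circles: outer edge by Hough on upsampled top
g=cv2.cvtColor(T["img"],cv2.COLOR_BGR2GRAY)
E
```

```text
[[ 92 112 129 127 127 121  99  96  81  82 115 150 148 151 152 155 156 150
  150 151 151 156 149 116  83  63]
 [172 194 171 125  98  77  70  70  75  79  82 109 140 153 151 149 152 150
  151 151 150 153 155 154 149 143]
 [196 191 181 154 125 110  82  48  48  47  46  63 108 143 150 147 148 148
  147 151 151 148 145 150 150 149]
 [164 217 220 208 195 181 152 110  61  39  37  43  46  88 141 152 152 153
  153 154 160 159 152 152 153 152]
 [119 145 183 195 200 203 175  80  33  35  28  24  27  47 107 149 151 152
  154 153 156 160 159 159 156 154]
 [159 179 179 156 138 148 121  46  30  38  43  35  26  24  40  95 142 154
  157 152 151 152 153 154 154 155]
 [122 119 118 132 126  93  51  44  41  27  30  38  45  34  28  23  42  97
  140 149 150 149 150 151 149 151]
 [157 140 116  55  37  34  39  50  47  44  34  27  29  40  44  34  27  23
   40  93 138 141 133 138 138 135]
 [105  67  62  48  33  34  40  48  49  46  44  42  35  27  29  40  44  32
   27  24  29  57  85  94  92  90]
 [ 91  82  65  55  33  36  41  47  46  45  44  45  50  61  56  31  30  38
   41  31  26  21  49  86  91  92]
 [ 88  91  76  41  34  37  43  47  45  44  46  45  60  83  93  83  56  31
   25  27  27  22  49  83  94  97]
 [ 85  90  89  76  40  40  47  48  46  45  49  57  71  84  90  90  92  83
   62  50  57  79  91  92  90  90]
 [ 49  83  89  89  83  65  58  68  73  79  90  92  91  91  91  89  92  93
   94  93  94  96  95  92  91  91]]
knob (array([ 0.48919584, -0.0450774 ,  0.13633843]), [np.float64(0.0003235016947428818), np.float64(0.00032350169474288997)]) [ 0.48856871 -0.04520051  0.142     ] [ 0.49206438 -0.0446515   0.14      ]
handle (array([0.60784537, 0.13009449, 0.13746427]), [np.float64(0.0004928040262037359), np.float64(0.0004928040262037285)]) [0.60728633 0.12931459 0.14      ]
[0.55247625 0.09215339 0.127     ] 0.0662200747147692 34.137245397656656
[0.54988114 0.08991293 0.127     ] 0.06962647722585513 34.46484928623692
```

```bash
cat >> h.py <<'E'
from scipy.spatial.transform import Rotation as Ro
def plan(x,y,z,yaw):
    s=ctrl.get_state(); R=Ro.from_rotvec(s["tool_rot"]).as_matrix()
    d=R.T@(np.array([x,y,z])-s["position"])/.3
    cy=np.degrees(np.arctan2(R[1,0],R[0,0])); dy=(yaw-cy+90)%180-90
    return np.round(d,4),round(-dy/180,4),round(cy,2)
P=np.array([.5505,.0912])
def arc(a,r=.067): return P+r*np.array([np.cos(np.radians(a)),np.sin(np.radians(a))])
E
python3 - <<'E'
from h import *
print(plan(*arc(34.3),.22,-55.7))
E
```

```text
(array([-1.785 , -2.0297,  0.0549]), np.float64(-0.0649), np.float64(-67.38))
```

Call:
{"method": "drive_tool", "body": {"rows": [[[-0.9,-1.0,0,-0.03,110],[-0.9,-1.0,0,-0.03,110],[-0.9,-1.0,0,-0.03,110],[-0.9,-1.0,0,-0.03,110],[-0.9,-1.0,0,-0.03,110],[-0.9,-1.0,0,-0.03,110],[-0.9,-1.0,0,-0.03,110],[-0.9,-1.0,0,-0.03,110]]], "grip_force": 10}}

```text
time: 1.1
position: [0.424, -0.2328, 0.2365]
tool_rot: [2.698, -1.61, -0.0]
ft_force: [-0.1, -0.4, 0.3]
grip_width: 0.566
```

```bash
python3 - <<'E'
from h import *
print(plan(*arc(34.3),.22,-55.7),ctrl.get_state()["grip_width"])
E
```

```text
(array([-0.7738, -1.1059,  0.0548]), np.float64(-0.0332), np.float64(-61.67)) 0.566468604768133
```

Call:
{"method": "drive_tool", "body": {"rows": [[[-0.77,-0.99,0.04,-0.033,110],[-0.77,-0.99,0.04,-0.033,110],[-0.77,-0.99,0.04,-0.033,110],[-0.77,-0.99,0.04,-0.033,110],[-0.77,-0.99,0.04,-0.033,110],[-0.77,-0.99,0.04,-0.033,110],[-0.77,-0.99,0.04,-0.033,110],[-0.77,-0.99,0.04,-0.033,110]]]}}

```text
time: 2.1
position: [0.5768, 0.106, 0.2236]
tool_rot: [2.771, -1.477, -0.001]
ft_force: [0.8, -0.3, -0.4]
grip_width: 0.571
```

```bash
python3 - <<'E'
from h import *
print(plan(*arc(34.3),.134,-55.7),ctrl.get_state()["grip_width"])
E
```

```text
(array([-0.0096, -0.1235,  0.2985]), np.float64(-0.0024), np.float64(-56.13)) 0.5714698340188319
```

Move over the handle, then look before lowering.

Call:
{"method": "drive_tool", "body": {"rows": [[[-0.01,-0.123,0.08,-0.0024,110],[-0.01,-0.123,0.08,-0.0024,110],[-0.01,-0.123,0.08,-0.0024,110],[-0.01,-0.123,0.08,-0.0024,110]]]}}

```text
time: 2.6
position: [0.6058, 0.1294, 0.2016]
tool_rot: [2.777, -1.468, 0.003]
ft_force: [-0.4, 0.0, 0.4]
grip_width: 0.568
```

```bash
python3 - <<'E'
from h import *
print(plan(*arc(34.3),.134,-55.7),ctrl.get_state()["grip_width"])
for n,(x0,y0,x1,y1) in(("scene",(190,130,390,280)),("top",(200,130,350,260))):
    d=ctrl.get_image(n); cv2.imwrite(f"pics/{n}1.png",cv2.resize(d["img"][y0:y1,x0:x1],None,fx=4,fy=4,interpolation=cv2.INTER_CUBIC))
E
```

```text
(array([0.001 , 0.0008, 0.2252]), np.float64(-0.0002), np.float64(-55.73)) 0.5675024347523875
```

View pics/scene1.png

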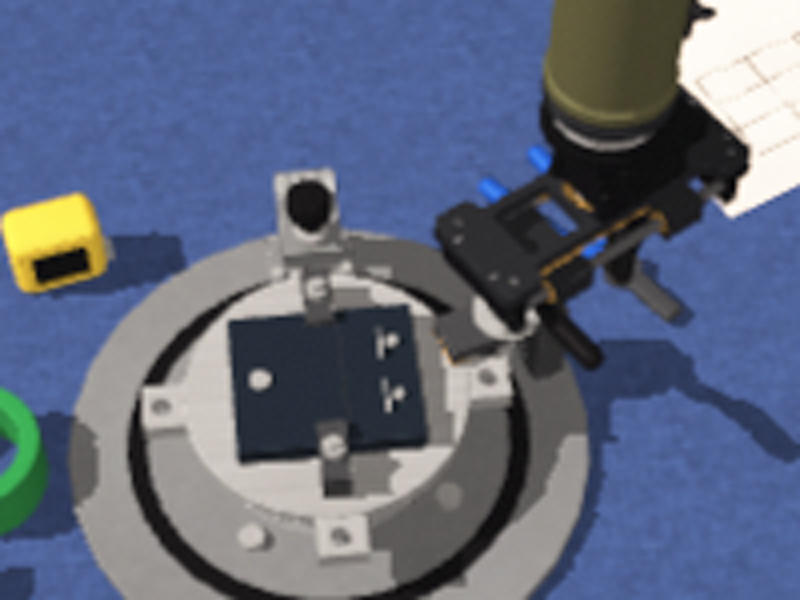

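View pics/top1.png

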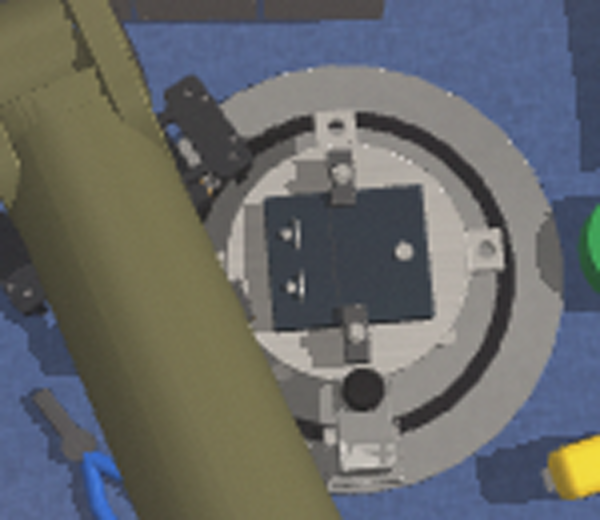

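The gripper stands over the handle (scene picture about (570,310), zoomed), with its jaws across it. Lowering.

Call:
{"method": "drive_tool", "body": {"rows": [[[0.001,0.001,0.12,0,110],[0.001,0.001,0.18,0,110],[0.001,0.001,0.225,0,110],[0.001,0.001,0.225,0,110]]]}}

```text
time: 3.2
position: [0.6051, 0.1305, 0.1323]
tool_rot: [2.778, -1.465, -0.002]
ft_force: [-0.0, -0.0, 0.8]
grip_width: 0.568
```

```bash
python3 - <<'E'
from h import *
s=ctrl.get_state();print(s["ft_force"])
R=Ro.from_rotvec(s["tool_rot"]).as_matrix()
for a in range(40,121,6):
    print(a,plan(*arc(a),.134,a-90)[:2])
d=ctrl.get_image("scene"); cv2.imwrite("pics/scene2.png",cv2.resize(d["img"][130:280,220:420],None,fx=4,fy=4,interpolation=cv2.INTER_CUBIC))
E
```

```text
[-0.01428901 -0.01010244  0.84902699]
40 (array([-0.0164,  0.0019, -0.0057]), np.float64(-0.0312))
46 (array([-0.0395,  0.0054, -0.0057]), np.float64(-0.0645))
52 (array([-0.0622,  0.0113, -0.0057]), np.float64(-0.0978))
58 (array([-0.084 ,  0.0195, -0.0056]), np.float64(-0.1312))
64 (array([-0.1049,  0.03  , -0.0056]), np.float64(-0.1645))
70 (array([-0.1246,  0.0426, -0.0056]), np.float64(-0.1978))
76 (array([-0.1429,  0.0572, -0.0056]), np.float64(-0.2312))
82 (array([-0.1595,  0.0736, -0.0055]), np.float64(-0.2645))
88 (array([-0.1744,  0.0917, -0.0055]), np.float64(-0.2978))
94 (array([-0.1873,  0.1112, -0.0054]), np.float64(-0.3312))
100 (array([-0.198 ,  0.1319, -0.0054]), np.float64(-0.3645))
106 (array([-0.2065,  0.1537, -0.0054]), np.float64(-0.3978))
112 (array([-0.2127,  0.1762, -0.0053]), np.float64(-0.4312))
118 (array([-0.2166,  0.1993, -0.0053]), np.float64(-0.4645))
```

View pics/scene2.png

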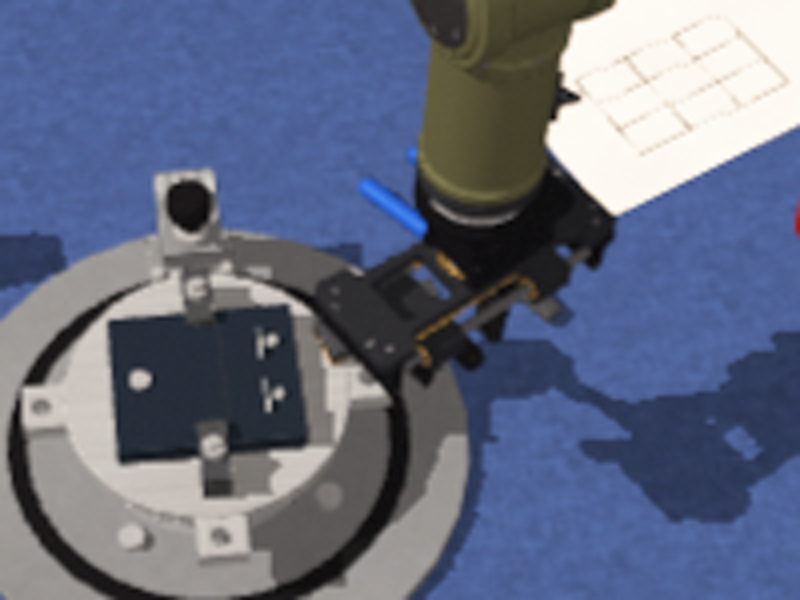

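Straddling the handle (tip visible at about (465,350)). Close lightly to confirm.

Call:
{"method": "drive_tool", "body": {"rows": [[[0,0,-0.005,0,230],[0,0,-0.005,0,230],[0,0,-0.005,0,230],[0,0,-0.005,0,230],[0,0,-0.005,0,230]]], "grip_force": 8}}

```text
time: 3.88
position: [0.6066, 0.1298, 0.1349]
tool_rot: [-2.778, 1.466, -0.004]
ft_force: [2.7, -2.4, 0.1]
grip_width: 0.191
```

Call:
{"method": "drive_tool", "body": {"rows": [[[-0.016,0.002,0,-0.031,230],[-0.039,0.005,0,-0.064,230],[-0.062,0.011,0,-0.098,230],[-0.084,0.02,0,-0.131,230],[-0.105,0.03,0,-0.164,230],[-0.125,0.043,0,-0.198,230],[-0.143,0.057,0,-0.231,230],[-0.16,0.074,0,-0.264,230],[-0.174,0.092,0,-0.298,230],[-0.187,0.111,0,-0.331,230],[-0.198,0.132,0,-0.364,230],[-0.198,0.132,0,-0.364,230]]]}}

```text
time: 5.38
position: [0.5386, 0.158, 0.1348]
tool_rot: [-3.13, -0.271, 0.001]
ft_force: [-2.4, 0.2, 3.1]
grip_width: 0.19
```

```bash
python3 - <<'E'
from h import *
s=ctrl.get_state();print(s["ft_force"],s["torque"],s["grip_width"])
v=s["position"][:2]-P;print(np.hypot(*v),np.degrees(np.arctan2(v[1],v[0])))
for a in (100,104,108,111,114,117):
    print(a,plan(*arc(a),.134,a-90))
d=ctrl.get_image("scene"); cv2.imwrite("pics/scene3.png",cv2.resize(d["img"][130:280,220:420],None,fx=4,fy=4,interpolation=cv2.INTER_CUBIC))
E
```

```text
[-2.44097845  0.20078742  3.13320962] [0.07100051 0.31047916 0.02592537] 0.19003520798021134
0.06781625150004814 100.10898369183424
100 (array([0.0004, 0.0027, 0.0027]), np.float64(-0.0007), np.float64(9.88))
104 (array([-0.0151,  0.0033,  0.0027]), np.float64(-0.0229), np.float64(9.88))
108 (array([-0.0306,  0.005 ,  0.0027]), np.float64(-0.0451), np.float64(9.88))
111 (array([-0.0422,  0.0069,  0.0027]), np.float64(-0.0618), np.float64(9.88))
114 (array([-0.0536,  0.0095,  0.0027]), np.float64(-0.0784), np.float64(9.88))
117 (array([-0.0648,  0.0126,  0.0028]), np.float64(-0.0951), np.float64(9.88))
```

View pics/scene3.png

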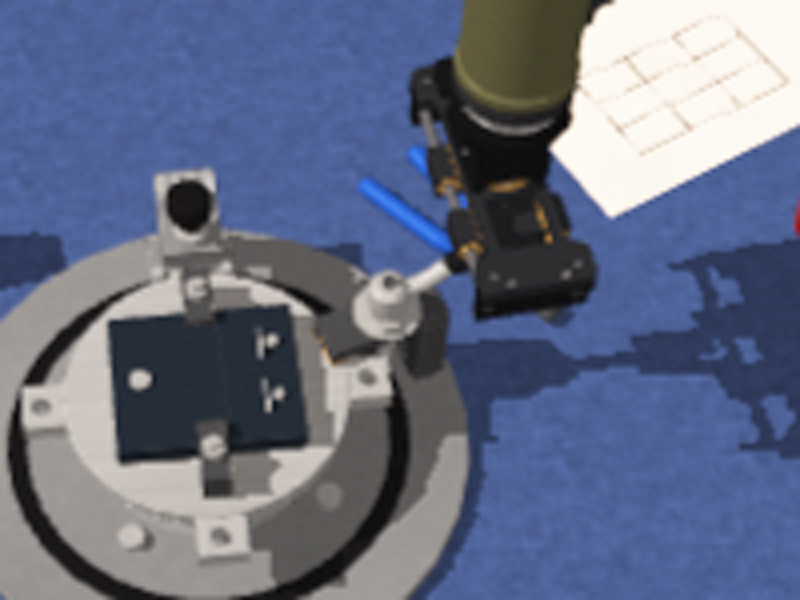

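The lever followed: the arm runs from the hub (388,300) to the gripper (530,270), at about 100°. Continue toward the stop in small steps, watching force.

Call:
{"method": "drive_tool", "body": {"rows": [[[-0.015,0.003,0.002,-0.023,230],[-0.031,0.005,0.002,-0.045,230],[-0.042,0.007,0.002,-0.062,230],[-0.042,0.007,0.002,-0.062,230]]]}}

```text
time: 5.92
position: [0.5274, 0.1548, 0.1347]
tool_rot: [-3.087, -0.572, -0.002]
ft_force: [-1.6, 2.7, 6.7]
grip_width: 0.192
```

```bash
python3 - <<'E'
from h import *
s=ctrl.get_state();print(s["ft_force"],s["torque"],s["grip_width"])
v=s["position"][:2]-P;print(np.hypot(*v),np.degrees(np.arctan2(v[1],v[0])))
R=Ro.from_rotvec(s["tool_rot"]).as_matrix();print(R.T@s["ft_force"])
for a in (111,114,117):
    print(a,plan(*arc(a),.134,a-90))
E
```

```text
[-1.59523148  2.73293811  6.67519471] [ 0.65836749  0.16684767 -0.14202749] 0.1918075905498921
0.06768635131113185 109.96469680316632
[-0.50106368 -3.13474578 -6.67040049]
111 (array([-0.0041,  0.0023,  0.0025]), np.float64(-0.0), np.float64(21.0))
114 (array([-0.0158,  0.0026,  0.0024]), np.float64(-0.0167), np.float64(21.0))
117 (array([-0.0274,  0.0035,  0.0024]), np.float64(-0.0333), np.float64(21.0))
```

Call:
{"method": "drive_tool", "body": {"rows": [[[-0.008,0.001,-0.002,-0.008,230],[-0.016,0.002,-0.002,-0.017,230],[-0.016,0.002,-0.002,-0.017,230]]]}}

```text
time: 6.3
position: [0.5252, 0.1536, 0.1349]
tool_rot: [-3.068, -0.657, -0.011]
ft_force: [8.1, 7.8, -4.3]
grip_width: 0.194
```

```bash
python3 - <<'E'
from h import *
s=ctrl.get_state();print(s["ft_force"],s["torque"],s["grip_width"])
v=s["position"][:2]-P;print(np.hypot(*v),np.degrees(np.arctan2(v[1],v[0])))
R=Ro.from_rotvec(s["tool_rot"]).as_matrix();print(R.T@s["ft_force"])
for a in (114,117):
    print(a,plan(*arc(a),.134,a-90))
d=ctrl.get_image("scene");np.savez("s4.npz",**d); cv2.imwrite("pics/scene4.png",cv2.resize(d["img"][130:280,220:420],None,fx=4,fy=4,interpolation=cv2.INTER_CUBIC))
E
```

```text
[ 8.11100856  7.77852925 -4.31039272] [ 1.70969323 -1.54027038 -0.08386892] 0.19389619135184605
0.0673413173571815 112.09977940523761
[10.55207205 -3.76502893  4.39906754]
114 (array([-0.0075,  0.001 ,  0.0031]), np.float64(0.0009), np.float64(24.16))
117 (array([-0.0192,  0.0013,  0.003 ]), np.float64(-0.0158), np.float64(24.16))
```

View pics/scene4.png

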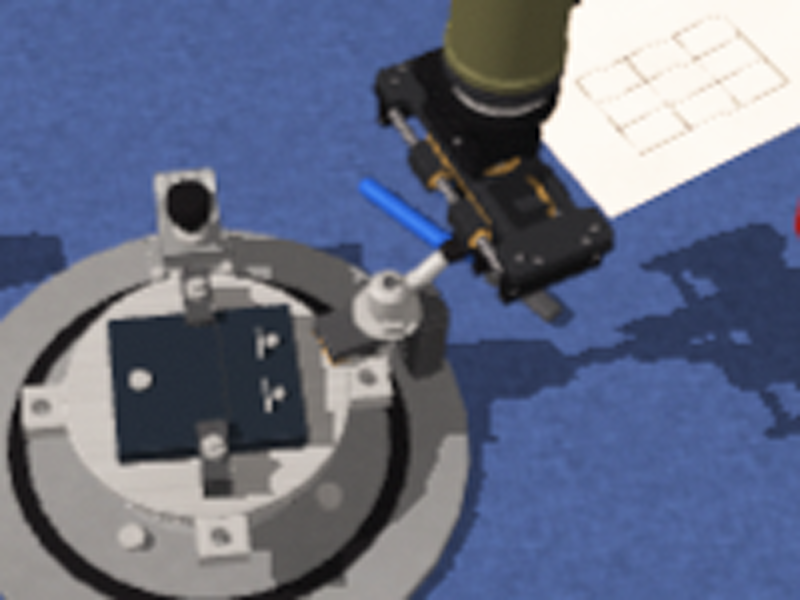

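Tangential force jumped to 10.5 N at 112°, matching the expected 111° stop. One small confirming push.

Call:
{"method": "drive_tool", "body": {"rows": [[[-0.008,0,0,0,230],[-0.008,0,0,0,230]]]}}

```text
time: 6.6
position: [0.5247, 0.1534, 0.135]
tool_rot: [-3.067, -0.656, -0.017]
ft_force: [12.1, 11.0, -9.9]
grip_width: 0.203
```

```bash
python3 - <<'E'
from h import *
s=ctrl.get_state()
v=s["position"][:2]-P;print(np.hypot(*v),np.degrees(np.arctan2(v[1],v[0])))
R=Ro.from_rotvec(s["tool_rot"]).as_matrix();print(R.T@s["ft_force"])
E
```

```text
0.06731495510549339 112.55387108456193
[15.486916   -5.07388854 10.09398461]
```

Firm stop (15 N, barely 0.4° more). Open and lift away.

Call:
{"method": "drive_tool", "body": {"rows": [[[0.012,0,0,0,230],[0.012,0,0,0,130],[0.012,0,0,0,110],[0.012,0,0,0,110],[0.012,0,-0.12,0,110],[0.012,0,-0.24,0,110],[0.012,0,-0.24,0,110]]]}}

```text
time: 7.48
position: [0.5256, 0.1515, 0.209]
tool_rot: [3.071, 0.655, 0.007]
ft_force: [-0.2, 0.4, 0.4]
grip_width: 0.565
```

```bash
python3 - <<'E'
from h import *
for y in (5,-85,95,50): print(plan(.4892,-.0451,.20,y))
print(ctrl.get_state()["joint_positions"])
E
```

```text
(array([-0.3784,  0.5488,  0.0297]), np.float64(0.106), np.float64(24.09))
(array([-0.3784,  0.5488,  0.0297]), np.float64(-0.394), np.float64(24.09))
(array([-0.3784,  0.5488,  0.0297]), np.float64(-0.394), np.float64(24.09))
(array([-0.3784,  0.5488,  0.0297]), np.float64(-0.144), np.float64(24.09))
[ 0.60039692  0.25007416 -1.05859172  1.72271927  0.22829408  1.29712378
 -0.08599893]
```

Call:
{"method": "drive_tool", "body": {"rows": [[[-0.378,0.549,0.02,-0.394,80],[-0.378,0.549,0.02,-0.394,80],[-0.378,0.549,0.02,-0.394,80],[-0.378,0.549,0.02,-0.394,80],[-0.378,0.549,0.02,-0.394,80],[-0.378,0.549,0.02,-0.394,80],[-0.378,0.549,0.02,-0.394,80],[-0.378,0.549,0.02,-0.394,80],[-0.378,0.549,0.02,-0.394,80],[-0.378,0.549,0.02,-0.394,80]]]}}

```text
time: 8.72
position: [0.4875, -0.0455, 0.2]
tool_rot: [-2.123, -2.315, 0.001]
ft_force: [0.3, -0.5, 0.5]
grip_width: 0.686
```

```bash
python3 - <<'E'
from h import *
print(plan(.4892,-.0451,.134,95),ctrl.get_state()["grip_width"])
for n,(x0,y0,x1,y1) in(("scene",(190,130,390,280)),("top",(200,130,350,260))):
    d=ctrl.get_image(n); np.savez(f"{n}5.npz",**d);cv2.imwrite(f"pics/{n}5.png",cv2.resize(d["img"][y0:y1,x0:x1],None,fx=4,fy=4,interpolation=cv2.INTER_CUBIC))
E
```

```text
(array([0.0008, 0.0059, 0.22  ]), np.float64(-0.0002), np.float64(94.97)) 0.6861165302351476
```

View pics/scene5.png

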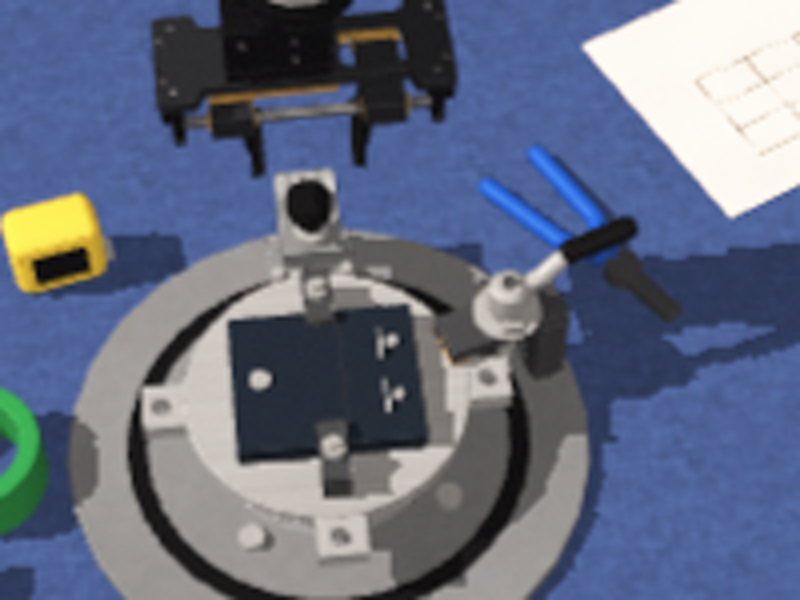

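View pics/top5.png

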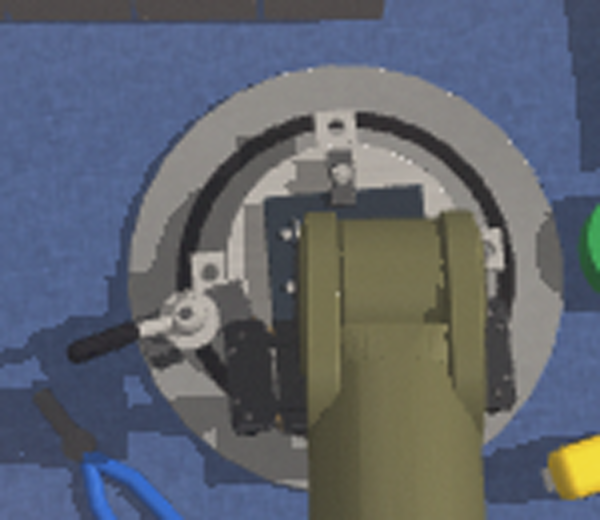

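The lever now points straight out (top view: hub (187,315) → tip (72,352)), and the gripper stands over the knob. Lowering onto it.

Call:
{"method": "drive_tool", "body": {"rows": [[[0.001,0.006,0.08,0,80],[0.001,0.006,0.15,0,80],[0.001,0.006,0.2,0,80],[0.001,0.006,0.22,0,80],[0.001,0.006,0.22,0,80]]]}}

```text
time: 9.45
position: [0.4898, -0.0448, 0.1345]
tool_rot: [-2.121, -2.317, -0.0]
ft_force: [-0.0, -0.4, 0.3]
grip_width: 0.689
```

```bash
python3 - <<'E'
from h import *
print(plan(.4892,-.0451,.134,95))
d=ctrl.get_image("scene");cv2.imwrite("pics/scene6.png",cv2.resize(d["img"][130:250,200:340],None,fx=5,fy=5,interpolation=cv2.INTER_CUBIC))
E
```

```text
(array([-0.0009, -0.002 ,  0.0017]), np.float64(0.0003), np.float64(95.06))
```

View pics/scene6.png

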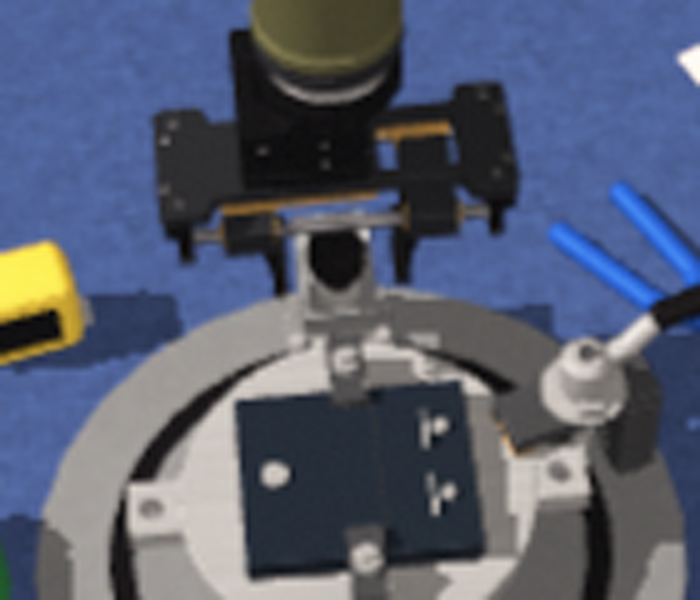

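The fingers are at (275,265) and (403,265), with the knob centred between them at (337,258). Close.

Call:
{"method": "drive_tool", "body": {"rows": [[[0,0,0,0,200],[0,0,0,0,200],[0,0,0,0,200],[0,0,0,0,200],[0,0,0,0,200]]], "grip_force": 30}}

```text
time: 10.12
position: [0.49, -0.0464, 0.1348]
tool_rot: [2.121, 2.315, -0.002]
ft_force: [0.3, -6.2, 0.9]
grip_width: 0.366
```

Knob gripped (31.8 mm). Relieve the 6 N sideways load, firm the grip and pull up in steps.

Call:
{"method": "drive_tool", "body": {"rows": [[[-0.005,0,0,0,230],[-0.005,0,0,0,230],[-0.005,0,-0.012,0,230],[-0.005,0,-0.024,0,230],[-0.005,0,-0.036,0,230],[-0.005,0,-0.036,0,230]]], "grip_force": 50}}

```text
time: 10.88
position: [0.4898, -0.0465, 0.1441]
tool_rot: [2.121, 2.317, 0.002]
ft_force: [5.0, -3.1, -11.7]
grip_width: 0.361
```

Force 11.7 N at 9.3 mm lift matches the spring (12.1 N expected), so there's no slip. Continue to the stop.

Call:
{"method": "drive_tool", "body": {"rows": [[[0,0.003,-0.01,0,230],[0,0.003,-0.02,0,230],[0,0.003,-0.028,0,230],[0,0.003,-0.034,0,230],[0,0.003,-0.034,0,230]]]}}

```text
time: 11.5
position: [0.4898, -0.0465, 0.153]
tool_rot: [-2.12, -2.316, -0.0]
ft_force: [5.8, -3.7, -19.1]
grip_width: 0.363
```

Call:
{"method": "drive_tool", "body": {"rows": [[[0,0.003,-0.004,0,230],[0,0.003,-0.006,0,230],[0,0.003,-0.006,0,230],[0,0.003,-0.006,0,230]]], "grip_force": 60}}

```text
time: 12.0
position: [0.4898, -0.0465, 0.1531]
tool_rot: [-2.12, -2.315, 0.0]
ft_force: [8.3, -2.9, -29.1]
grip_width: 0.359
```

```bash
python3 - <<'E'
from h import *
s=ctrl.get_state();print(s["position"],s["ft_force"],s["torque"],s["grip_width"])
for n,(x0,y0,x1,y1) in(("scene",(190,130,390,280)),("top",(200,130,350,260))):
    d=ctrl.get_image(n); np.savez(f"{n}7.npz",**d);cv2.imwrite(f"pics/{n}7.png",cv2.resize(d["img"][y0:y1,x0:x1],None,fx=4,fy=4,interpolation=cv2.INTER_CUBIC))
    cv2.imwrite(f"pics/{n}7f.png",d["img"])
E
```

```text
[ 0.48980819 -0.04652997  0.15307232] [  8.33750743  -2.94325753 -29.13155414] [-0.7930521  -2.24103199 -0.05182318] 0.359169064124834
```

View pics/scene7.png

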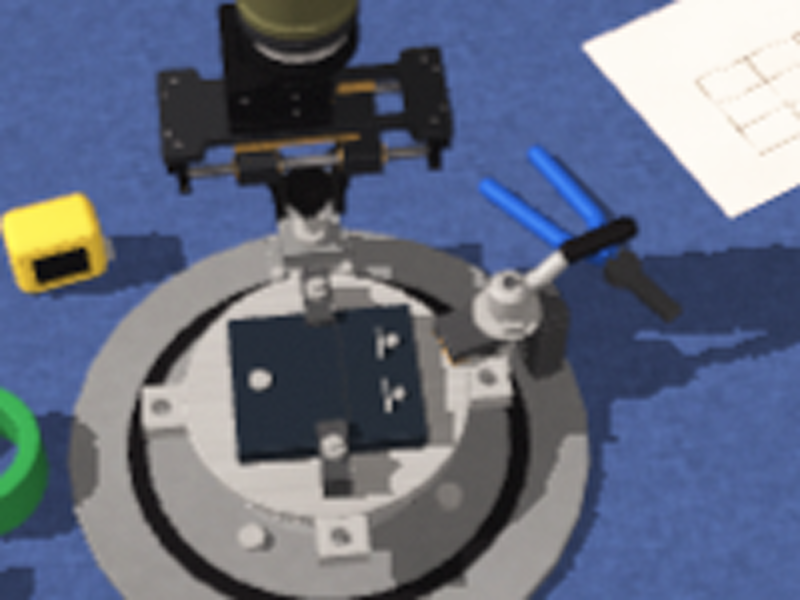

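View pics/scene7f.png

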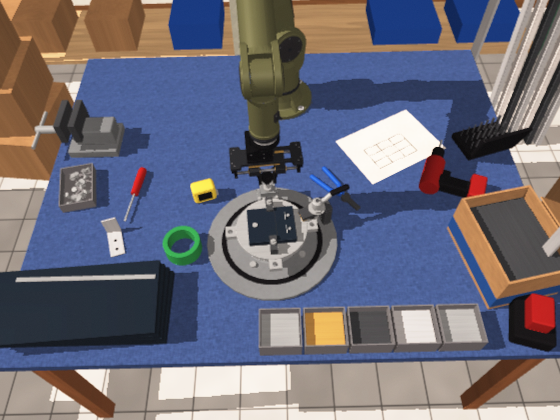

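View pics/top7.png

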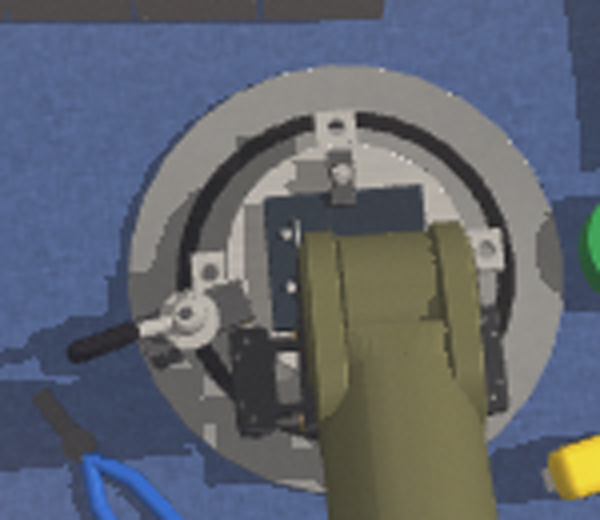

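The plunger is against its stop: 29 N at 18.3 mm, with no further motion. The plate and lever haven't moved. I'll ease the pull slightly, hold, and check for creep.

Call:
{"method": "drive_tool", "body": {"rows": [[[0,0,0.003,0,230],[0,0,0.003,0,230],[0,0,0.003,0,230],[0,0,0.003,0,230],[0,0,0.003,0,230],[0,0,0.003,0,230],[0,0,0.003,0,230],[0,0,0.003,0,230]]]}}

```text
time: 13.1
position: [0.4899, -0.0465, 0.153]
tool_rot: [-2.12, -2.315, 0.001]
ft_force: [7.2, -4.4, -21.6]
grip_width: 0.36
```

Steady at 18.2 mm with 21.6 N, above the 16 N spring, so it's still on the stop. Handing in.

```bash
python3 - <<'E'
from h import *
print(ctrl.close_job()); s=ctrl.get_state(); print(s["time"],s["position"],s["ft_force"],s["grip_width"])
E
```

```text
the job is handed in; nothing more can be done
None
the job is handed in; nothing more can be done
```

The clamp is released and the index plunger is pulled up to its stop. I handed the job in after about 13 s, with the gripper still holding the knob up.

- **Lever:** I swung it anticlockwise to the released stop. At about 112° the force at the handle rose to 15 N with almost no further motion; I had worked out about 111° from the images. The pictures show the handle pointing straight out, and it stayed there after I let go.
- **Plunger:** I gripped the knob across its head and lifted it about 18.2 mm (full travel is 18 mm). A further pull raised the force to 29 N with no more motion, so it was on the stop. I then eased off to 21.6 N, and it held steady for 1 s without slipping. That is above the 16 N spring force.
- **Surroundings:** In the last pictures the turntable and the other things on the bench look unmoved, though I judged that by eye.
- **Not fully resolved:** A sideways load of about 7 N along x and 4 N along y stayed on the knob, even after small corrections. After handing in, the state could no longer be read, so my last check is from just before.

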